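# Set out the balance check weights in order of size

## Robot

A 7-joint arm with a two-finger parallel gripper is mounted at the origin on the work surface; the furniture and walls round the work are solid. World frame = base frame: x ahead of the robot, y to its left, z up, the work surface at z = 0. Lengths are in mm, angles in rad, forces in N, time in s.
With the tool pointing down it reaches from about 400 to 875 mm from the base axis. Payload 4.4 kg.
Tool frame: the origin (TCP) lies at the very end of the fingers, on their centre line; the grasp point (between the pads) lies 19 mm behind it (ctrl.grasp_offset is the distance from the TCP to the grasp point, in mm); z points along the fingers, y is the line along which they close (so a half turn about z gives the same grasp; the last joint's range is limited). The gripper opens to 85 mm and grips with 20 to 120 N. Pads are 22 mm wide; open, the fingers measure 114 mm over their backs; the gripper's body (76 mm by 85 mm) begins 54 mm behind the grasp point. The pads swing forward as they close: fully open they stand 13 mm farther back than shut.
Start: joints at [-1.38, 0.628, 0.038, 1.517, -0.027, 0.996, -0.02], TCP at [165.066, 628.706, 231.313] pointing down, gripper open.
Joint ranges: [-3.06, 3.06], [-0.37, 2.12], [-1.25, 1.32], [0.18, 2.47], [-1.1, 4.24], [0.23, 1.98], [-2.94, 2.94]. Speed limits (rad/s): [2.57, 2.57, 3.14, 3.14, 3.14, 3.14, 3.14].

## Interface

Orientations are given as [roll, pitch, yaw] about the fixed x, y, z axes, in that order (R = Rz(yaw) Ry(pitch) Rx(roll)).
In Python, from cell import status, cams, ctrl gives the robot as it stands.
- The arm moves only by the tool move_arm, never from a script. Its argument "plan" is a list of rows, each a list of 3 entries, a list of its own where there are three numbers: the shift along the world's x, y, z in mm, then the turn, a rotation vector about the world's x, y, z in degrees, then the opening, from 0 (shut) to 1 (fully open). In form: [[[x, y, z], [wx, wy, wz], gripper], ...]. A call has 1 to 10 rows; each row shifts and turns the commanded pose from where the row before left it; what a row does not reach is not made up. A row lasts 1/8 s, in which the tool goes at most 62.5 mm and 10.7 degrees, less where a joint would pass 70% of its speed; a pose out of reach is approached as far as the arm can. A call with a gripper value outside its range is refused whole. The fingers move at their own pace and stop on an object; the grip force is fixed at half the most. Time passes only in rows, so rows that do not move let the fingers close. It gives the time, the measured TCP pose, the force, the opening and the grip force at its end, in the units of the state.
- status.read_state(): the state, without advancing time (a new reading comes with each control period).
- cams.get_image(name): name is "side" or "top" or "wrist"; returns the picture (480x640x3 uint8, blue, green, red); there is no depth.
- cams.camera_params(name): a dict with "K" (3x3 intrinsics, pixels), "pose" (4x4, takes a point from camera to world coordinates); the wrist camera has in their place "tool_from_camera" (4x4, takes a point from camera to tool coordinates, whose origin is the TCP and whose axes are the flange's). Camera axes: x right, y down, z forward; pixel columns grow to the right and rows downward; lengths in mm; the calibration is good to about 2 mm. A picture is of the moment at which its call begins: read the wrist's pose just before it. camera_params takes no time and is no camera call.
- ctrl.finish_job(): hands the job in; it is judged then, once.
The state is a dict: "clock": time; "qpos": joint angles; "qd": joint speeds; "tau": joint torques, N m; "eef_pos": TCP position; "tool_rot": TCP orientation; "force": force on the tool from outside, world axes, zero at the start; "torque": the same for the moment, N m; "width": finger opening in mm; "gripper_force": force on a finger pad.
Only numpy, scipy, OpenCV 4.12 (cv2) and the standard library are available. Lean on these libraries where they do the work, as an engineer would, in place of code of your own. Each camera call takes 0.05 s, during which the arm holds its last target. There are 200 camera calls.

## Task

Set the four steel check weights out for the balance check: one upright on the middle of each pad of the white strip, in order of size, with the largest on the pad at the glass vial's end and the smallest at the far end. Do not let a weight fall over, and leave the vial where it stands.

Things in the scene. Friction and masses are not known exactly. Their poses are not given: they have to be found in the camera images.
- weight_50g: the smallest of four loose polished-steel cylindrical check weights (50g): a plain upright cylinder 18 mm in diameter and 23 mm high, topped by a narrower turned knob, 34 mm high in all; grip it round the cylinder. Origin: centre of its underside, z up; round, so yaw means nothing
- weight_100g: the second smallest of four loose polished-steel cylindrical check weights (100g): a plain upright cylinder 22 mm in diameter and 30 mm high, topped by a narrower turned knob, 43 mm high in all; grip it round the cylinder. Origin: centre of its underside, z up; round, so yaw means nothing
- weight_200g: the second largest of four loose polished-steel cylindrical check weights (200g): a plain upright cylinder 28 mm in diameter and 37 mm high, topped by a narrower turned knob, 53 mm high in all; grip it round the cylinder. Origin: centre of its underside, z up; round, so yaw means nothing
- weight_500g: the largest of four loose polished-steel cylindrical check weights (500g): a plain upright cylinder 38 mm in diameter and 50 mm high, topped by a narrower turned knob, 69 mm high in all; grip it round the cylinder. Origin: centre of its underside, z up; round, so yaw means nothing
- strip: fixed white plastic strip lying on the worktop, 56 mm (its x) by 230 mm (its y) and 6 mm thick, with the four pads in a row along its y axis. The weights start on the worktop beside it on its +x side, in a loose line roughly along its y, 50 mm or more apart, so fingers closing along the strip's x clear the neighbours. Origin: centre of its underside, on the worktop
- pad_1: one of four like round dark rubber pads fixed on the strip, 50 mm in diameter, 3 mm thick, 55 mm apart centre to centre along the strip (pad_1 to pad_4 follow one another along the strip's +y). Origin: centre of its underside; its top is 9 mm above the worktop
- pad_2: one of four like round dark rubber pads fixed on the strip, 50 mm in diameter, 3 mm thick, 55 mm apart centre to centre along the strip (pad_1 to pad_4 follow one another along the strip's +y). Origin: centre of its underside; its top is 9 mm above the worktop
- pad_3: one of four like round dark rubber pads fixed on the strip, 50 mm in diameter, 3 mm thick, 55 mm apart centre to centre along the strip (pad_1 to pad_4 follow one another along the strip's +y). Origin: centre of its underside; its top is 9 mm above the worktop
- pad_4: one of four like round dark rubber pads fixed on the strip, 50 mm in diameter, 3 mm thick, 55 mm apart centre to centre along the strip (pad_1 to pad_4 follow one another along the strip's +y). Origin: centre of its underside; its top is 9 mm above the worktop
- vial: small clear glass sample vial with a black screw cap, 23 mm in diameter, 59 mm high, standing on the worktop just past one end of the strip (which end changes), about 57 mm from the centre of the nearest pad; steel forceps (130 mm long, 10 mm high) lie across past the other end. Origin: centre of its underside
Things that resemble listed ones, but are neither listed nor needed, are in the scene too. Leave any brown or purple look-alike of the vial alone.

How it is judged (in metres and radians):
At the end, for the whole second after the job is handed in: Each weight stands released, at rest and upright (within 0.08 rad) on its own pad, its centre within 12 mm of the pad's centre; counted from the vial's end of the strip the weights are 500 g, 200 g, 100 g, 50 g (largest to smallest) (angle between each of weight_50g, weight_100g, weight_200g, weight_500g's own z axis and vertical below 0.08 rad and height (world z) of weight_50g between 0.006 and 0.013 m and linear speed of each of weight_50g, weight_100g, weight_200g, weight_500g below 0.02 m/s and contact force between each of weight_50g, weight_100g, weight_200g, weight_500g and the fingers below 0.1 N and height (world z) of weight_100g between 0.006 and 0.013 m and height (world z) of weight_200g between 0.006 and 0.013 m and height (world z) of weight_500g between 0.006 and 0.013 m and ((horizontal distance between vial and pad_1 below 0.14 m and horizontal distance between weight_50g and pad_4 below 0.012 m and horizontal distance between weight_100g and pad_3 below 0.012 m and horizontal distance between weight_200g and pad_2 below 0.012 m and horizontal distance between weight_500g and pad_1 below 0.012 m) or (horizontal distance between vial and pad_4 below 0.14 m and horizontal distance between weight_50g and pad_1 below 0.012 m and horizontal distance between weight_100g and pad_2 below 0.012 m and horizontal distance between weight_200g and pad_3 below 0.012 m and horizontal distance between weight_500g and pad_4 below 0.012 m))); the robot touches nothing.
It fails at once if a weight falls over (angle between any of weight_50g, weight_100g, weight_200g, weight_500g's own z axis and vertical above 0.8 rad).
It fails at once if the vial is shifted by more than 25 mm or knocked over (distance of vial from where it was at the start of the episode above 0.025 m or angle between vial's own z axis and vertical above 0.5 rad).
It also fails if it takes over 136 s, if anything falls off the work surface, if the arm or the gripper's body presses on something with over 40 N, if the wrist force passes 120 N, or if a joint passes its speed limit or range.

## Working session

There is one attempt and no reset: what is moved stays moved. The work goes in short steps, Python scripts to look and compute and a tool call to move; the robot and the scene stay as the last step left them, time stands still between calls to the robot, and variables do not carry over. Pictures are saved under pics/ and viewed, at most 14 in all, crops included, and the job is handed in when it is done.

Besides the shell and the picture viewer there is one more tool, called after "Request:" as a command line: name --argument value ..., lists and objects as JSON in quotes. move_arm: Moves the arm, as the interface text tells. Its arguments: {"type":"object","properties":{"plan":{"type":"array","items":{"type":"array"}}},"required":["plan"]}

```bash
ls; mkdir -p pics; cat > h.py <<'E'
import numpy as np, cv2
from cell import status, cams, ctrl
def ray(P,K,uv):
    d=P[:3,:3]@np.linalg.inv(K)@np.array([uv[0],uv[1],1.]); return P[:3,3],d
def onz(name,uv,z):
    c=cams.camera_params(name);o,d=ray(np.array(c['pose']),np.array(c['K']),uv)
    return o+d*(z-o[2])/d[2]
def proj(name,p):
    c=cams.camera_params(name);P=np.linalg.inv(np.array(c['pose']));q=np.array(c['K'])@(P[:3,:3]@np.array(p)+P[:3,3]);return q[:2]/q[2]
E
python3 - <<'E'
from h import *
s=status.read_state();print({k:np.round(s[k],3).tolist() for k in s})
for n in('top','side'):
    cv2.imwrite(f'pics/{n}0.png',cams.get_image(n)); c=cams.camera_params(n);print(n,np.round(c['K'],1).tolist(),np.round(c['pose'],3).tolist())
E
```

```text
pics
{'clock': 0.0, 'qpos': [-1.38, 0.629, 0.038, 1.518, -0.027, 0.996, -0.02], 'qd': [0.002, -0.001, -0.001, 0.0, -0.0, -0.001, -0.001], 'tau': [-0.001, -56.339, 1.226, -19.343, 0.011, 0.011, 0.0], 'eef_pos': [164.907, 628.097, 230.396], 'tool_rot': [-3.14, 0.0, 2.885], 'force': [-1.176, -0.421, 0.305], 'torque': [-0.006, 0.024, -0.051], 'gripper_force': 0.0, 'width': 85.24}
top [[590.3, 0.0, 324.4], [0.0, 590.3, 241.9], [0.0, 0.0, 1.0]] [[0.007, -0.98, 0.199, 228.85], [-1.0, -0.006, 0.002, 352.922], [-0.0, -0.199, -0.98, 895.548], [0.0, 0.0, 0.0, 1.0]]
side [[516.5, 0.0, 317.9], [0.0, 516.5, 236.3], [0.0, 0.0, 1.0]] [[-0.951, 0.129, -0.279, 620.401], [0.308, 0.4, -0.863, 1062.268], [0.0, -0.907, -0.42, 377.841], [0.0, 0.0, 0.0, 1.0]]
```

View pics/top0.png

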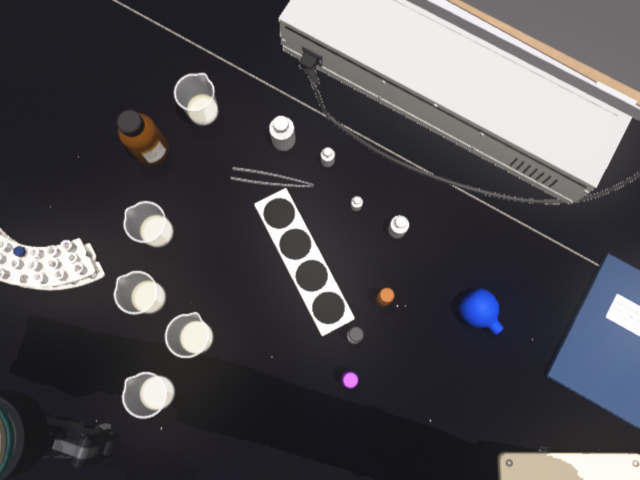

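View pics/side0.png

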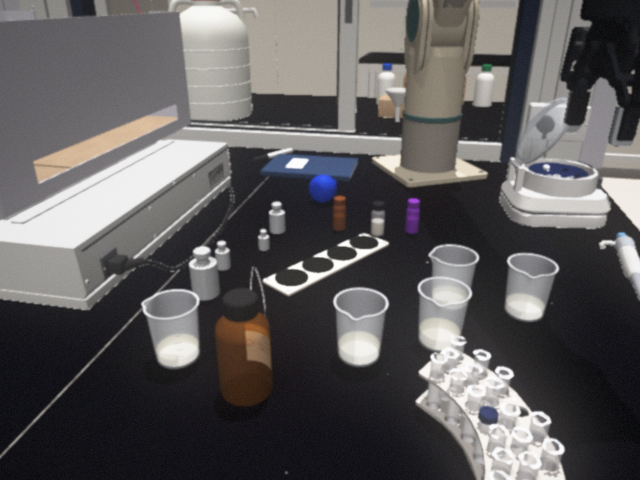

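The top view shows the pads at about (279,210), (295,244), (311,276) and (328,308). The weights look like 500 g at (283,133), 100 g at (328,157), 50 g at (357,203) and 200 g at (399,227). There are three vial candidates: brown (386,297), purple (350,380) and clear with a black cap (355,335). The clear one just past the strip's end fits the description. The forceps lie at (272,178), past the other end. I'll confirm this in a crop and measure.

```bash
python3 - <<'E'
from h import *
im=cv2.imread('pics/top0.png')
cv2.imwrite('pics/crop0.png',cv2.resize(im[100:400,240:440],None,fx=2,fy=2,interpolation=cv2.INTER_CUBIC)[:600])
g=cv2.cvtColor(im,cv2.COLOR_BGR2GRAY)
b=(g>100).astype(np.uint8)
# pads: dark holes in strip
cs,h=cv2.findContours(b,cv2.RETR_CCOMP,cv2.CHAIN_APPROX_NONE)
for c,hh in zip(cs,h[0]):
    a=cv2.contourArea(c);x,y,w,hg=cv2.boundingRect(c)
    if hh[3]>=0 and a>300 and 240<x<420 and 180<y<340:
        m=cv2.moments(c);uv=(m['m10']/a,m['m01']/a) if 0 else (m['m10']/m['m00'],m['m01']/m['m00']);print('pad',np.round(uv,1),a,np.round(onz('top',uv,8),1))
    if hh[3]<0 and a>20 and 240<x<440 and 100<y<400: print('blob',x,y,w,hg,a,cv2.minAreaRect(c))
# knob/body sizes (pixels)
E
```

```text
blob 343 372 15 16 163.5 ((350.2500305175781, 379.7500305175781), (14.142135620117188, 14.849241256713867), 45.0)
blob 348 328 15 15 125.5 ((354.3536682128906, 334.81707763671875), (12.337726593017578, 15.148855209350586), 51.34019088745117)
blob 380 288 14 14 143.0 ((386.5, 294.5), (13.0, 13.0), 90.0)
blob 390 215 19 22 284.5 ((399.00006103515625, 224.50003051757812), (19.091880798339844, 19.091880798339844), 45.0)
blob 351 196 12 14 111.0 ((356.5, 202.5), (13.0, 11.0), 90.0)
blob 254 188 101 148 5533.5 ((303.92755126953125, 261.0745849609375), (149.93185424804688, 38.60088348388672), 62.59242630004883)
pad [328.  307.5] 807.0 [308.9 348.3   8. ]
pad [311.2 275.4] 778.0 [357.3 374.1   8. ]
pad [294.7 243.8] 757.5 [406.  399.9   8. ]
pad [278.6 212.9] 737.5 [454.6 425.6   8. ]
blob 320 147 15 19 182.0 ((327.0, 156.0), (18.0, 14.0), 90.0)
blob 344 125 85 49 100.5 ((385.8595275878906, 148.75344848632812), (96.25407409667969, 2.529121160507202), 28.99596405029297)
blob 269 115 26 35 608.0 ((283.6351318359375, 131.18919372558594), (33.130577087402344, 25.458232879638672), 54.462318420410156)
```

View pics/crop0.png

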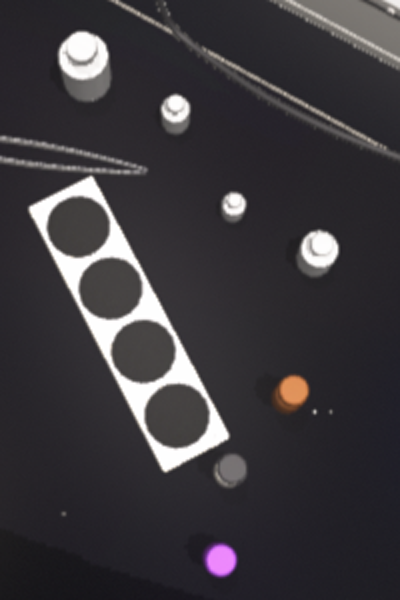

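The crop confirms the three candidates: clear vial with a dark cap at crop (230,470), brown at (293,390), purple at (221,560). The clear one is the vial, so the pad at px (328,307) takes the 500 g. Knob tops in full-image pixels: 500 g (281,122), 100 g (328,151), 50 g (356.5,199.5), 200 g (400.5,221). Next I'll triangulate these with the side view.

```bash
python3 - <<'E'
from h import *
S=cv2.imread('pics/side0.png')
cv2.imwrite('pics/crop1.png',cv2.resize(S[190:310,180:300],None,fx=5,fy=5,interpolation=cv2.INTER_CUBIC))
top={'500':(281,122.5,69),'100':(328,151,43),'50':(356.5,199.5,34),'200':(400.5,221,53),'vial':(355.5,334,59)}
st=np.array([48.6,25.8])/55;nx=np.array([st[1],-st[0]]);c=np.array([381.7,387])
for k,(u,v,z) in top.items():
    p=onz('top',(u,v),z); print(k,np.round(p,1),'side top',np.round(proj('side',p)),'side base',np.round(proj('side',[*p[:2],0])),'top base',np.round(proj('top',[*p[:2],0])),'strip xy',np.round([(p[:2]-c)@nx,(p[:2]-c)@st]))
print(np.arctan2(st[1],st[0]))
E
```

```text
500 [578.  420.1  69. ] side top [201. 250.] side base [206. 294.] top base [284. 140.] strip xy [ 63. 189.]
100 [543.3 349.8  43. ] side top [221. 242.] side base [223. 267.] top base [328. 160.] strip xy [109. 125.]
50 [469.7 306.2  34. ] side top [263. 230.] side base [264. 249.] top base [355. 205.] strip xy [113.  40.]
200 [432.1 242.9  53. ] side top [276. 203.] side base [277. 231.] top base [396. 229.] strip xy [151. -23.]
vial [267.4 309.8  59. ] side top [379. 203.] side base [377. 234.] top base [353. 336.] strip xy [  15. -137.]
0.4880330181735247
```

View pics/crop1.png

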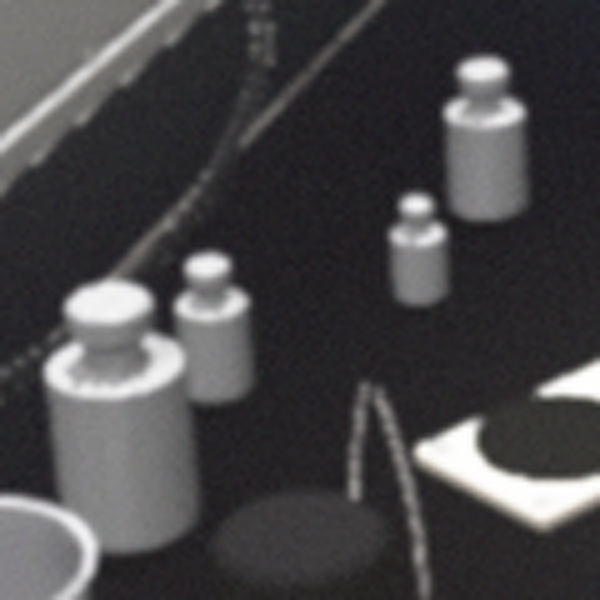

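The predicted side pixels agree with the crop to within 1 px: knob tops at (202,250), (222,242), (263,230) and (277,204). The positions are consistent with the stated heights. Moving to above the 500 g now.

Request:
move_arm --plan '[[[41, -21, -3], [0, 0, 4.3], 1], [[41, -21, -3], [0, 0, 4.3], 1], [[41, -21, -3], [0, 0, 4.3], 1], [[41, -21, -3], [0, 0, 4.3], 1], [[41, -21, -3], [0, 0, 4.3], 1], [[41, -21, -3], [0, 0, 4.3], 1], [[41, -21, -3], [0, 0, 4.3], 1], [[41, -21, -3], [0, 0, 4.3], 1], [[41, -21, -3], [0, 0, 4.3], 1], [[44, -19, -3], [0, 0, 3.9], 1]]'

```text
clock: 1.35
eef_pos: [579.0, 419.7, 200.7]
tool_rot: [3.141, -0.001, -2.653]
force: [0.1, 0.7, -0.3]
width: 85.6
gripper_force: 0.0
```

Request:
move_arm --plan '[[[-1, 0, -30], [0, 0, 0], 1], [[0, 0, -30], [0, 0, 0], 1], [[0, 0, -30], [0, 0, 0], 1], [[0, 0, -30], [0, 0, 0], 1], [[0, 0, -25], [0, 0, 0], 1], [[0, 0, -20], [0, 0, 0], 1], [[0, 0, -20], [0, 0, 0], 1], [[0, 0, 0], [0, 0, 0], 1]]'

```text
clock: 2.35
eef_pos: [575.9, 419.8, 14.3]
tool_rot: [-3.141, -0.003, -2.655]
force: [-0.5, -0.2, 0.8]
width: 85.6
gripper_force: 0.0
```

```bash
python3 - <<'E'
from h import *
a=cams.get_image('side')[170:320,130:280];b=cams.get_image('top')[70:220,200:350]
cv2.imwrite('pics/g1.png',cv2.resize(np.hstack([a,b]),None,fx=2.66,fy=2.66,interpolation=cv2.INTER_CUBIC))
E
```

```text
(no output)
```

View pics/g1.png

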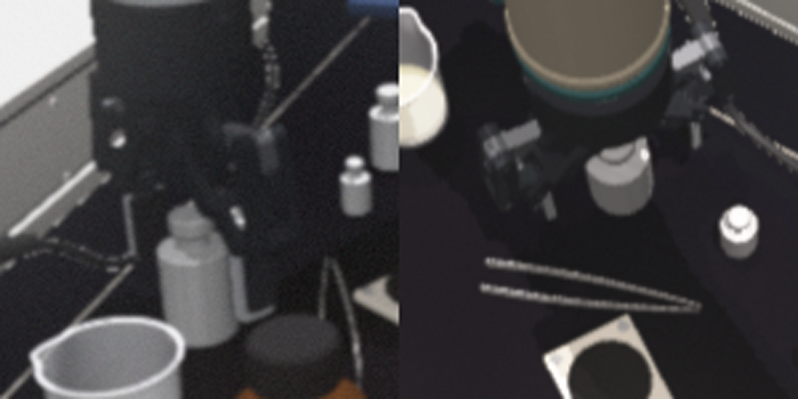

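The fingers straddle the 500 g with no contact and the tips are clear of the worktop. Closing.

Request:
move_arm --plan '[[[2, 0, 0], [0, 0, 0], 0], [[0, 0, 0], [0, 0, 0], 0], [[0, 0, 0], [0, 0, 0], 0], [[0, 0, 0], [0, 0, 0], 0], [[0, 0, 0], [0, 0, 0], 0], [[0, 0, 0], [0, 0, 0], 0], [[0, 0, 0], [0, 0, 0], 0], [[0, 0, 0], [0, 0, 0], 0]]'

```text
clock: 3.45
eef_pos: [579.7, 420.9, 17.3]
tool_rot: [-3.142, 0.001, -2.655]
force: [0.2, -0.8, 5.3]
width: 36.7
gripper_force: 60.7
```

Request:
move_arm --plan '[[[0, 0, 3], [0, 0, 0], 0], [[0, 0, 12], [0, 0, 0], 0], [[0, 0, 20], [0, 0, 0], 0], [[0, 0, 25], [0, 0, 0], 0], [[0, 0, 25], [0, 0, 0], 0], [[0, 0, 25], [0, 0, 0], 0], [[0, 0, 10], [0, 0, 0], 0], [[0, 0, 0], [0, 0, 0], 0]]'

```text
clock: 4.45
eef_pos: [579.4, 421.0, 137.4]
tool_rot: [3.141, 0.002, -2.655]
force: [0.3, 0.0, -6.1]
width: 36.5
gripper_force: 60.7
```

```bash
python3 - <<'E'
from h import *
s=status.read_state();print(np.round(s['eef_pos'],1),np.round(s['force'],1))
a=cams.get_image('side')[100:320,100:320]
cv2.imwrite('pics/g2.png',cv2.resize(a,None,fx=2.7,fy=2.7,interpolation=cv2.INTER_CUBIC))
E
```

```text
[579.4 421.  137.4] [ 0.3  0.  -6.1]
```

View pics/g2.png

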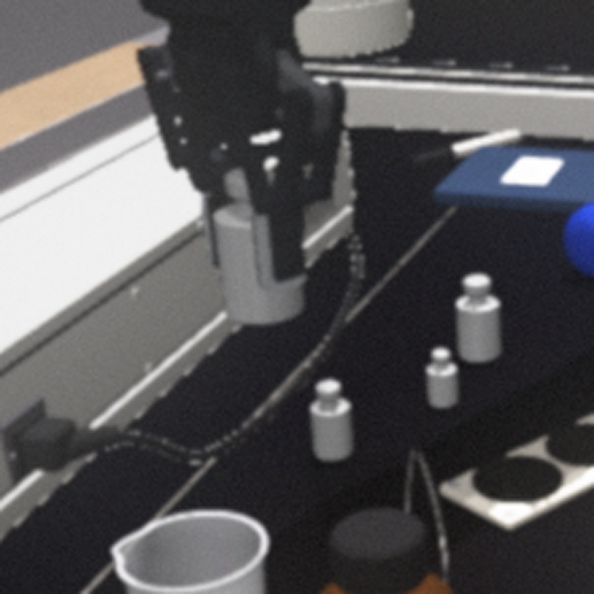

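The 500 g hangs upright in the fingers and the other three stand undisturbed. Carrying it to the vial-end pad at (309,348).

Request:
move_arm --plan '[[[-15, -4, 0], [0, 0, 0], 0], [[-30, -8, 0], [0, 0, 0], 0], [[-35, -9, 0], [0, 0, 0], 0], [[-35, -9, 0], [0, 0, 0], 0], [[-35, -9, 0], [0, 0, 0], 0], [[-35, -9, 0], [0, 0, 0], 0], [[-35, -10, 0], [0, 0, 0], 0], [[-30, -8, 0], [0, 0, 0], 0], [[-20, -7, 0], [0, 0, 0], 0], [[0, 0, 0], [0, 0, 0], 0]]'

```text
clock: 5.75
eef_pos: [307.1, 346.7, 135.8]
tool_rot: [-3.141, -0.003, -2.653]
force: [0.6, 1.0, -5.2]
width: 36.1
gripper_force: 60.6
```

Request:
move_arm --plan '[[[2, 2, -20], [0, 0, 0], 0], [[0, 0, -25], [0, 0, 0], 0], [[0, 0, -25], [0, 0, 0], 0], [[0, 0, -20], [0, 0, 0], 0], [[0, 0, -10], [0, 0, 0], 0], [[0, 0, -4], [0, 0, 0], 0], [[0, 0, 0], [0, 0, 0], 0], [[0, 0, 0], [0, 0, 0], 0]]'

```text
clock: 6.75
eef_pos: [311.4, 350.1, 32.9]
tool_rot: [3.141, 0.001, -2.655]
force: [0.7, -0.0, -5.1]
width: 36.6
gripper_force: 60.7
```

```bash
python3 - <<'E'
from h import *
for i in range(3):
    s=status.read_state();print(np.round(s['eef_pos'],1),np.round(s['force'],1));im=cams.get_image('side')
a=im[150:300,280:430]
cv2.imwrite('pics/g3.png',cv2.resize(a,None,fx=4,fy=4,interpolation=cv2.INTER_CUBIC))
E
```

```text
[311.4 350.1  32.9] [ 0.7 -0.  -5.1]
[311.5 350.1  32.9] [ 1.1  0.2 -5. ]
[311.4 350.   32.9] [ 0.4 -0.8 -6.1]
```

View pics/g3.png

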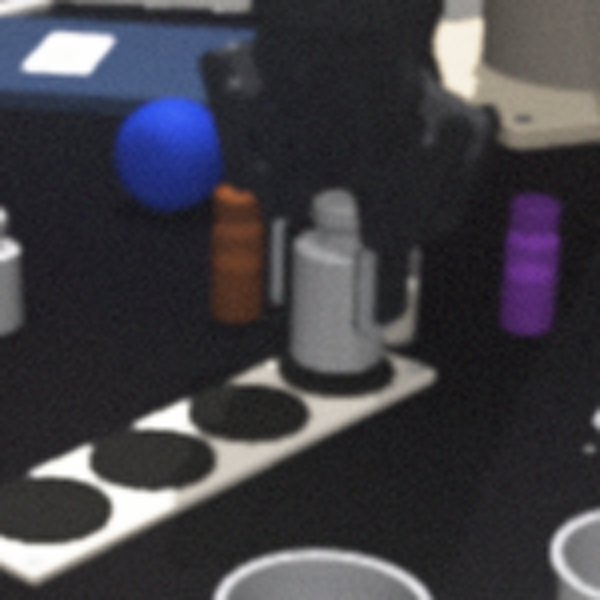

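The 500 g is just above the pad and centred, with the vial behind it. Lowering until contact.

Request:
move_arm --plan '[[[-1, -1, -3], [0, 0, 0], 0], [[0, 0, -2], [0, 0, 0], 0], [[0, 0, 0], [0, 0, 0], 0], [[0, 0, 0], [0, 0, 0], 0]]'

```text
clock: 7.4
eef_pos: [310.0, 348.7, 27.3]
tool_rot: [-3.142, -0.0, -2.655]
force: [-0.0, 0.0, -6.6]
width: 36.4
gripper_force: 60.8
```

Request:
move_arm --plan '[[[0, 0, -1], [0, 0, 0], 0], [[0, 0, 0], [0, 0, 0], 0], [[0, 0, 0], [0, 0, 0], 0]]'

```text
clock: 7.78
eef_pos: [310.1, 348.7, 26.3]
tool_rot: [-3.142, -0.0, -2.655]
force: [1.0, -0.5, -5.7]
width: 36.1
gripper_force: 61.0
```

Request:
move_arm --plan '[[[0, 0, -1], [0, 0, 0], 0], [[0, 0, 0], [0, 0, 0], 0], [[0, 0, 0], [0, 0, 0], 0]]'

```text
clock: 8.15
eef_pos: [310.1, 348.7, 26.2]
tool_rot: [-3.142, 0.001, -2.655]
force: [-1.2, -1.4, 7.2]
width: 36.5
gripper_force: 62.0
```

Contact at 26.2 (force has turned positive). Releasing, then lifting.

Request:
move_arm --plan '[[[0, 0, 0], [0, 0, 0], 0.5], [[0, 0, 0], [0, 0, 0], 0.6], [[0, 0, 0], [0, 0, 0], 0.8], [[0, 0, 0], [0, 0, 0], 0.8], [[0, 0, 20], [0, 0, 0], 0.8], [[0, 0, 30], [0, 0, 0], 0.8], [[0, 0, 30], [0, 0, 0], 0.8], [[0, 0, 30], [0, 0, 0], 0.8], [[0, 0, 20], [0, 0, 0], 0.7], [[0, 0, 0], [0, 0, 0], 0.7]]'

```text
clock: 9.4
eef_pos: [310.8, 349.4, 156.5]
tool_rot: [3.14, 0.003, -2.655]
force: [0.8, -0.5, -0.2]
width: 59.7
gripper_force: 0.0
```

Request:
move_arm --plan '[[[16, -14, 0], [0, 0, 0], 0.7], [[24, -21, 0], [0, 0, 0], 0.7], [[24, -21, 0], [0, 0, 0], 0.7], [[24, -21, 0], [0, 0, 0], 0.7], [[20, -18, 0], [0, 0, 0], 0.7], [[14, -12, 0], [0, 0, 0], 0.7], [[0, 0, -25], [0, 0, 0], 0.7], [[0, 0, -25], [0, 0, 0], 0.7], [[0, 0, -20], [0, 0, 0], 0.7], [[0, 0, 0], [0, 0, 0], 0.7]]'

```text
clock: 10.65
eef_pos: [430.6, 241.3, 83.7]
tool_rot: [-3.142, -0.004, -2.654]
force: [0.1, 0.7, 0.1]
width: 60.0
gripper_force: 0.0
```

```bash
python3 - <<'E'
from h import *
s=status.read_state();print(np.round(s['eef_pos'],1))
a=cams.get_image('side')[150:300,230:430];b=cams.get_image('top')[180:330,270:470]
cv2.imwrite('pics/g4.png',cv2.resize(np.hstack([a,b]),None,fx=2,fy=2,interpolation=cv2.INTER_CUBIC))
E
```

```text
[430.6 241.3  83.7]
```

View pics/g4.png

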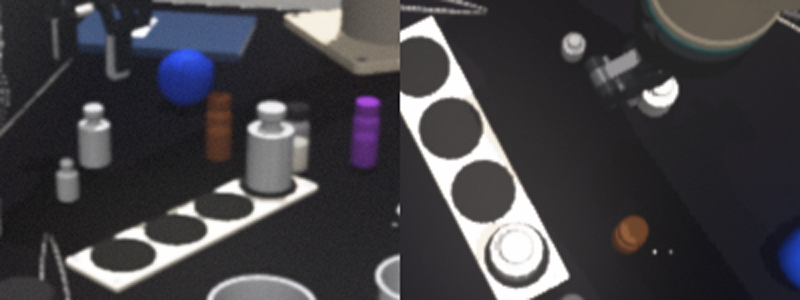

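The 500 g stands upright and centred on its pad, and the tool is above the 200 g. Descending to grip.

Request:
move_arm --plan '[[[1, 1, -20], [0, 0, 0], 0.7], [[0, 0, -25], [0, 0, 0], 0.7], [[0, 0, -20], [0, 0, 0], 0.7], [[0, 0, -11], [0, 0, 0], 0.7], [[0, 0, 0], [0, 0, 0], 0], [[0, 0, 0], [0, 0, 0], 0], [[0, 0, 0], [0, 0, 0], 0], [[0, 0, 0], [0, 0, 0], 0], [[0, 0, 0], [0, 0, 0], 0], [[0, 0, 0], [0, 0, 0], 0]]'

```text
clock: 12.0
eef_pos: [433.5, 243.0, 10.3]
tool_rot: [3.142, 0.001, -2.655]
force: [-0.7, 0.3, 7.0]
width: 25.9
gripper_force: 59.5
```

Request:
move_arm --plan '[[[0, 0, 5], [0, 0, 0], 0], [[0, 0, 20], [0, 0, 0], 0], [[0, 0, 30], [0, 0, 0], 0], [[0, 0, 30], [0, 0, 0], 0], [[0, 0, 25], [0, 0, 0], 0], [[-8, 14, 5], [0, 0, 0], 0], [[-16, 28, 0], [0, 0, 0], 0], [[-18, 31, 0], [0, 0, 0], 0], [[-18, 31, 0], [0, 0, 0], 0], [[-16, 27, 0], [0, 0, 0], 0]]'

```text
clock: 13.25
eef_pos: [354.7, 375.5, 123.3]
tool_rot: [3.141, -0.002, -2.653]
force: [0.0, -0.4, -1.6]
width: 26.0
gripper_force: 59.2
```

Request:
move_arm --plan '[[[0, 0, 0], [0, 0, 0], 0], [[0, 0, 0], [0, 0, 0], 0]]'

```text
clock: 13.5
eef_pos: [356.2, 373.3, 123.5]
tool_rot: [-3.141, -0.002, -2.654]
force: [0.5, -0.9, -1.9]
width: 26.0
gripper_force: 59.3
```

Request:
move_arm --plan '[[[1, 0, -20], [0, 0, 0], 0], [[0, 0, -25], [0, 0, 0], 0], [[0, 0, -25], [0, 0, 0], 0], [[0, 0, -20], [0, 0, 0], 0], [[0, 0, -9], [0, 0, 0], 0], [[0, 0, -2], [0, 0, 0], 0], [[0, 0, 0], [0, 0, 0], 0], [[0, 0, 0], [0, 0, 0], 0], [[0, 0, 0], [0, 0, 0], 0]]'

```text
clock: 14.62
eef_pos: [358.3, 374.0, 23.8]
tool_rot: [3.141, 0.001, -2.655]
force: [-0.0, -0.6, -1.7]
width: 26.2
gripper_force: 59.3
```

Request:
move_arm --plan '[[[0, 0, -3], [0, 0, 0], 0], [[0, 0, 0], [0, 0, 0], 0], [[0, 0, -1], [0, 0, 0], 0], [[0, 0, 0], [0, 0, 0], 0], [[0, 0, 0], [0, 0, 0], 0]]'

```text
clock: 15.25
eef_pos: [358.1, 373.7, 19.3]
tool_rot: [-3.142, -0.0, -2.655]
force: [-0.1, -0.3, 0.2]
width: 26.3
gripper_force: 59.5
```

Request:
move_arm --plan '[[[0, 0, -0.5], [0, 0, 0], 0], [[0, 0, 0], [0, 0, 0], 0], [[0, 0, 0], [0, 0, 0], 0]]'

```text
clock: 15.62
eef_pos: [358.1, 373.7, 19.3]
tool_rot: [-3.142, 0.0, -2.655]
force: [-1.0, -0.9, 5.5]
width: 26.0
gripper_force: 60.2
```

Request:
move_arm --plan '[[[0, 0, 0], [0, 0, 0], 0.4], [[0, 0, 0], [0, 0, 0], 0.5], [[0, 0, 0], [0, 0, 0], 0.6], [[0, 0, 0], [0, 0, 0], 0.6], [[0, 0, 20], [0, 0, 0], 0.6], [[0, 0, 30], [0, 0, 0], 0.6], [[0, 0, 30], [0, 0, 0], 0.6], [[0, 0, 30], [0, 0, 0], 0.5], [[0, 0, 10], [0, 0, 0], 0.5], [[0, 0, 0], [0, 0, 0], 0.5]]'

```text
clock: 16.88
eef_pos: [358.2, 373.8, 139.0]
tool_rot: [3.141, 0.001, -2.655]
force: [0.4, 0.4, 0.7]
width: 42.7
gripper_force: 0.0
```

Request:
move_arm --plan '[[[20, -3, 0], [0, 0, 0], 0.5], [[30, -4, 0], [0, 0, 0], 0.5], [[35, -4, 0], [0, 0, 0], 0.5], [[35, -4, 0], [0, 0, 0], 0.5], [[30, -4, 0], [0, 0, 0], 0.5], [[20, -3, 0], [0, 0, 0], 0.5], [[15, -2, 0], [0, 0, 0], 0.5], [[0, 0, -30], [0, 0, 0], 0.5], [[0, 0, -30], [0, 0, 0], 0.5], [[0, 0, 0], [0, 0, 0], 0.5]]'

```text
clock: 18.12
eef_pos: [541.5, 348.0, 75.8]
tool_rot: [-3.141, -0.006, -2.655]
force: [-0.4, -0.1, -0.6]
width: 42.3
gripper_force: 0.0
```

```bash
python3 - <<'E'
from h import *
s=status.read_state();print(np.round(s['eef_pos'],1),s['width'])
a=cams.get_image('side')[150:300,200:400];b=cams.get_image('top')[110:260,240:440]
cv2.imwrite('pics/g5.png',cv2.resize(np.hstack([a,b]),None,fx=2,fy=2,interpolation=cv2.INTER_CUBIC))
E
```

```text
[541.5 348.   75.8] 42.260296911685266
```

View pics/g5.png

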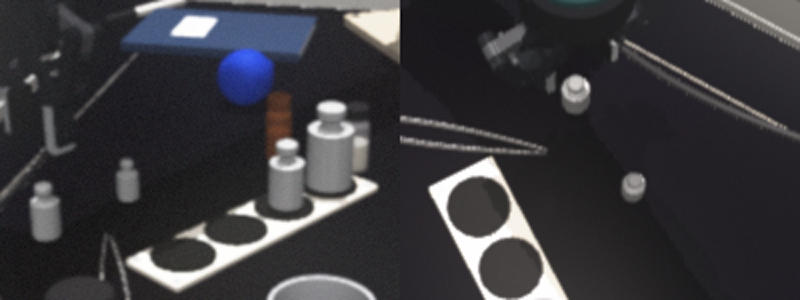

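The 500 g and 200 g stand on their pads. The tool is centred above the 100 g, and the cable stays outside the right finger. I'll narrow the opening slightly and descend.

Request:
move_arm --plan '[[[1, 1, -15], [0, 0, 0], 0.42], [[0, 0, -20], [0, 0, 0], 0.42], [[0, 0, -20], [0, 0, 0], 0.42], [[0, 0, -13], [0, 0, 0], 0.42], [[0, 0, -4], [0, 0, 0], 0.42], [[0, 0, 0], [0, 0, 0], 0], [[0, 0, 0], [0, 0, 0], 0], [[0, 0, 0], [0, 0, 0], 0], [[0, 0, 0], [0, 0, 0], 0], [[0, 0, 0], [0, 0, 0], 0]]'

```text
clock: 19.48
eef_pos: [544.1, 350.7, 7.0]
tool_rot: [3.142, 0.0, -2.655]
force: [0.1, -0.5, -1.1]
width: 19.7
gripper_force: 58.6
```

Request:
move_arm --plan '[[[0, 0, 5], [0, 0, 0], 0], [[0, 0, 20], [0, 0, 0], 0], [[0, 0, 30], [0, 0, 0], 0], [[0, 0, 30], [0, 0, 0], 0], [[0, 0, 20], [0, 0, 0], 0], [[-17, 6, 5], [0, 0, 0], 0], [[-30, 11, 0], [0, 0, 0], 0], [[-35, 13, 0], [0, 0, 0], 0], [[-33, 12, 0], [0, 0, 0], 0], [[-22, 8, 0], [0, 0, 0], 0]]'

```text
clock: 20.72
eef_pos: [402.9, 401.3, 116.1]
tool_rot: [3.141, -0.003, -2.652]
force: [0.1, -0.5, -0.4]
width: 20.2
gripper_force: 58.7
```

Request:
move_arm --plan '[[[0, 0, 0], [0, 0, 0], 0], [[0, 0, 0], [0, 0, 0], 0], [[0, 0, -25], [0, 0, 0], 0], [[0, 0, -25], [0, 0, 0], 0], [[0, 0, -25], [0, 0, 0], 0], [[0, 0, -13], [0, 0, 0], 0], [[0, 0, -8], [0, 0, 0], 0], [[0, 0, 0], [0, 0, 0], 0], [[0, 0, 0], [0, 0, 0], 0], [[0, 0, 0], [0, 0, 0], 0]]'

```text
clock: 21.98
eef_pos: [407.4, 401.1, 21.5]
tool_rot: [3.141, 0.001, -2.655]
force: [0.1, -0.3, -1.1]
width: 19.6
gripper_force: 58.7
```

Request:
move_arm --plan '[[[0, 0, -4], [0, 0, 0], 0], [[0, 0, 0], [0, 0, 0], 0], [[0, 0, -1], [0, 0, 0], 0], [[0, 0, 0], [0, 0, 0], 0], [[0, 0, 0], [0, 0, 0], 0]]'

```text
clock: 22.6
eef_pos: [407.1, 400.7, 15.8]
tool_rot: [3.142, -0.0, -2.655]
force: [0.3, -0.3, -0.7]
width: 20.0
gripper_force: 58.7
```

Request:
move_arm --plan '[[[0, 0, -0.7], [0, 0, 0], 0], [[0, 0, 0], [0, 0, 0], 0], [[0, 0, 0], [0, 0, 0], 0]]'

```text
clock: 22.98
eef_pos: [407.2, 400.8, 15.5]
tool_rot: [3.142, 0.0, -2.655]
force: [-1.2, -1.0, 4.6]
width: 20.0
gripper_force: 59.3
```

Request:
move_arm --plan '[[[0, 0, 0], [0, 0, 0], 0.35], [[0, 0, 0], [0, 0, 0], 0.5], [[0, 0, 0], [0, 0, 0], 0.5], [[0, 0, 0], [0, 0, 0], 0.5], [[0, 0, 20], [0, 0, 0], 0.5], [[0, 0, 30], [0, 0, 0], 0.5], [[0, 0, 30], [0, 0, 0], 0.5], [[0, 0, 20], [0, 0, 0], 0.5], [[0, 0, 5], [0, 0, 0], 0.5], [[0, 0, 0], [0, 0, 0], 0.5]]'

```text
clock: 24.22
eef_pos: [407.0, 400.5, 119.9]
tool_rot: [-3.142, -0.0, -2.655]
force: [0.4, 0.3, -0.2]
width: 42.5
gripper_force: 0.0
```

Request:
move_arm --plan '[[[10, -15, 0], [0, 0, 0], 0.5], [[15, -23, 0], [0, 0, 0], 0.5], [[15, -23, 0], [0, 0, 0], 0.5], [[13, -20, 0], [0, 0, 0], 0.5], [[10, -14, 0], [0, 0, 0], 0.5], [[0, 0, -25], [0, 0, 0], 0.5], [[0, 0, -25], [0, 0, 0], 0.5], [[0, 0, 0], [0, 0, 0], 0.5], [[0, 0, 0], [0, 0, 0], 0.5]]'

```text
clock: 25.35
eef_pos: [470.4, 305.8, 70.5]
tool_rot: [3.141, 0.0, -2.655]
force: [0.3, 1.0, 0.6]
width: 42.9
gripper_force: 0.0
```

```bash
python3 - <<'E'
from h import *
s=status.read_state();print(np.round(s['eef_pos'],1),s['width'])
a=cams.get_image('side')[150:300,200:400];b=cams.get_image('top')[160:310,240:440]
cv2.imwrite('pics/g6.png',cv2.resize(np.hstack([a,b]),None,fx=2,fy=2,interpolation=cv2.INTER_CUBIC))
E
```

```text
[470.4 305.8  70.5] 42.872197139168975
```

View pics/g6.png

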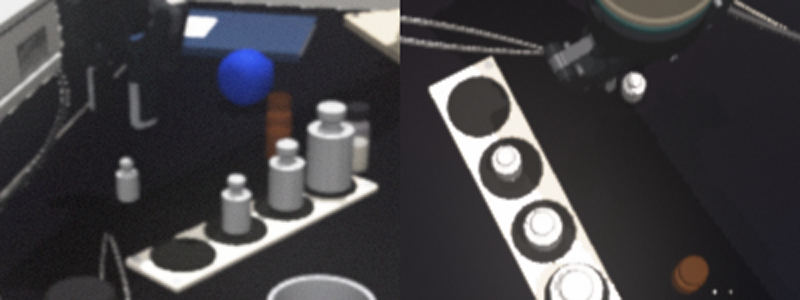

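Three weights now stand on their pads and the 50 g is below the fingers. Descending to TCP z ≈ 4.

Request:
move_arm --plan '[[[-1, 0, -20], [0, 0, 0], 0.5], [[0, 0, -20], [0, 0, 0], 0.5], [[0, 0, -15], [0, 0, 0], 0.5], [[0, 0, -8], [0, 0, 0], 0.5], [[0, 0, -3], [0, 0, 0], 0.4], [[0, 0, 0], [0, 0, 0], 0], [[0, 0, 0], [0, 0, 0], 0], [[0, 0, 0], [0, 0, 0], 0], [[0, 0, 0], [0, 0, 0], 0], [[0, 0, 0], [0, 0, 0], 0]]'

```text
clock: 26.7
eef_pos: [469.4, 305.9, 4.5]
tool_rot: [3.141, 0.001, -2.655]
force: [-0.4, -0.6, 4.3]
width: 15.4
gripper_force: 58.9
```

Request:
move_arm --plan '[[[0, 0, 5], [0, 0, 0], 0], [[0, 0, 20], [0, 0, 0], 0], [[0, 0, 30], [0, 0, 0], 0], [[0, 0, 25], [0, 0, 0], 0], [[0, 0, 10], [0, 0, 0], 0], [[-2, 16, 0], [0, 0, 0], 0], [[-4, 30, 0], [0, 0, 0], 0], [[-4, 32, 0], [0, 0, 0], 0], [[-3, 26, 0], [0, 0, 0], 0], [[-2, 16, 0], [0, 0, 0], 0]]'

```text
clock: 27.95
eef_pos: [452.3, 428.0, 92.8]
tool_rot: [3.141, -0.002, -2.652]
force: [0.2, 0.1, 0.2]
width: 14.9
gripper_force: 58.6
```

Request:
move_arm --plan '[[[0, 0, 0], [0, 0, 0], 0], [[0, 0, 0], [0, 0, 0], 0], [[0, 0, -20], [0, 0, 0], 0], [[0, 0, -25], [0, 0, 0], 0], [[0, 0, -20], [0, 0, 0], 0], [[0, 0, -8], [0, 0, 0], 0], [[0, 0, -3], [0, 0, 0], 0], [[0, 0, 0], [0, 0, 0], 0], [[0, 0, 0], [0, 0, 0], 0], [[0, 0, 0], [0, 0, 0], 0]]'

```text
clock: 29.2
eef_pos: [454.3, 426.0, 18.7]
tool_rot: [3.141, 0.001, -2.655]
force: [-0.6, 0.3, -0.6]
width: 15.6
gripper_force: 58.6
```

Request:
move_arm --plan '[[[0, 0, -4], [0, 0, 0], 0], [[0, 0, 0], [0, 0, 0], 0], [[0, 0, -0.5], [0, 0, 0], 0], [[0, 0, 0], [0, 0, 0], 0], [[0, 0, 0], [0, 0, 0], 0]]'

```text
clock: 29.82
eef_pos: [454.1, 425.7, 13.6]
tool_rot: [3.142, 0.0, -2.655]
force: [0.3, 0.6, -0.9]
width: 15.8
gripper_force: 58.7
```

Request:
move_arm --plan '[[[0, 0, -0.7], [0, 0, 0], 0], [[0, 0, 0], [0, 0, 0], 0], [[0, 0, 0], [0, 0, 0], 0]]'

```text
clock: 30.2
eef_pos: [454.1, 425.8, 13.5]
tool_rot: [-3.142, 0.0, -2.655]
force: [-0.6, -1.6, 6.0]
width: 15.6
gripper_force: 59.3
```

Request:
move_arm --plan '[[[0, 0, 0], [0, 0, 0], 0.3], [[0, 0, 0], [0, 0, 0], 0.5], [[0, 0, 0], [0, 0, 0], 0.5], [[0, 0, 0], [0, 0, 0], 0.5], [[0, 0, 20], [0, 0, 0], 0.5], [[0, 0, 30], [0, 0, 0], 0.5], [[0, 0, 30], [0, 0, 0], 0.5], [[0, 0, 30], [0, 0, 0], 0.5], [[0, 0, 30], [0, 0, 0], 0.5], [[0, 0, 30], [0, 0, 0], 0.5]]'

```text
clock: 31.45
eef_pos: [454.1, 425.8, 185.5]
tool_rot: [3.141, 0.001, -2.655]
force: [0.5, -0.4, -0.8]
width: 42.6
gripper_force: 0.0
```

Request:
move_arm --plan '[[[0, 30, 20], [0, 0, 0], 0.5], [[0, 40, 10], [0, 0, 0], 0.5], [[0, 40, 0], [0, 0, 0], 0.5], [[0, 30, 0], [0, 0, 0], 0.5], [[0, 0, 0], [0, 0, 0], 0.5], [[0, 0, 0], [0, 0, 0], 0.5]]'

```text
clock: 32.2
eef_pos: [454.3, 564.7, 213.6]
tool_rot: [-3.141, 0.0, -2.655]
force: [0.2, -0.8, 0.4]
width: 42.7
gripper_force: 0.0
```

```bash
python3 - <<'E'
from h import *
im=cams.get_image('top');cv2.imwrite('pics/f_top.png',im)
a=cams.get_image('side')[170:320,230:430];b=im[180:350,240:390]
cv2.imwrite('pics/f.png',np.hstack([cv2.resize(a,(533,400),interpolation=cv2.INTER_CUBIC),cv2.resize(b,(265,300),interpolation=cv2.INTER_CUBIC)[:400] if 0 else cv2.resize(cv2.copyMakeBorder(b,0,30,0,0,0),(264,400))[:,:264]]))
pads=np.array([[308.9,348.3],[357.3,374.1],[406,399.9],[454.6,425.6]])
for p,h in zip(pads,(69,53,43,34)): print(np.round(proj('top',[*p,9+h]),1),np.round(proj('side',[*p,9+h]),1))
# knob tops: brightest compact blob near prediction
g=cv2.cvtColor(im,cv2.COLOR_BGR2GRAY)
for p,h in zip(pads,(69,53,43,34)):
    u,v=proj('top',[*p,9+h]).round().astype(int);w=g[v-9:v+10,u-9:u+10];m=cv2.moments((w>235).astype(np.uint8))
    uv=(u-9+m['m10']/m['m00'],v-9+m['m01']/m['m00']);print(h,np.round(uv,1),m['m00'],np.round(onz('top',uv,9+h)[:2]-p,1))
E
```

```text
[328.3 302.9] [365.7 202.8]
[310.3 269.9] [342.8 221.6]
[293.2 237.9] [318.  238.3]
[276.8 207.1] [291.2 255.7]Traceback (most recent call last):
  File "<stdin>", line 11, in <module>
ZeroDivisionError: float division by zero
```

View pics/f.png

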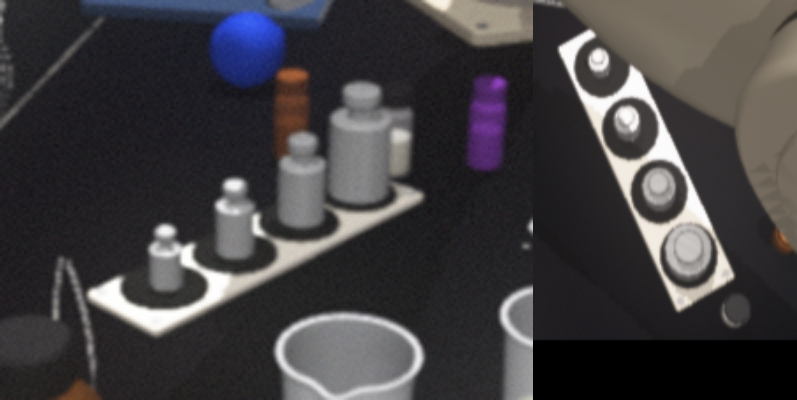

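All four weights stand upright on their pads in the right order. Knob tops in the side view are at about (365.5,204), (344,222), (318,239) and (292,257), within about 1 px of the predictions for the pad centres. The vial is in place and nothing touches the robot.

```bash
python3 -c "
from cell import ctrl
print(ctrl.finish_job())"
```

```text
the job is handed in; nothing more can be done
None
```

All four weights stand upright near the centres of their pads, 500 g at the vial's end down to 50 g at the far end, the vial was not moved, and the job was handed in at about 32 s; no verdict came back.

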